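# Hang the check weight on the hook inside the weighing cabinet

## Task

Pick up the check weight by its blue handle, bring it in through the narrow front opening of the weighing cabinet without touching the cabinet, thread its wire eye over the hook, and hang it fully home on the brass cradle at the inner end of the hook, against the brass disc, hanging free. The hook is a delicate load sensor: feel for it, never load it with more than about 5 N in any direction and set the weight down on it instead of dropping it. Leave the three bottles alone.

Things in the scene. Friction and masses are not known exactly. Their poses are not given: they have to be found in the camera images.
- hanger: check weight, upright and loose on the worktop, 0.26 kg (+-15 %), 226 mm tall. Origin: centre of its underside, z up the stem. From below: brass disc 40 mm across, 22 high; 8 mm stem; closed eye of 5 mm steel wire in the body's y-z plane; 8 mm stem; blue handle block. The same turned half round about z
- hanger_eye (a point): 79 mm above the weight's underside, on its axis: here lies the centre line of the hook's bar when the weight hangs. The eye's hole is 19 mm wide (y), free from 39 to 82 mm above the underside, with a pointed roof at its top that centres itself on a bar
- hanger_grip (a point): centre of the blue handle block, 208 mm above the underside; block 24 (x) x 12 (y) x 36 (z) mm; pinch the two faces that lie 12 mm apart along the body's y
- cabinet: fixed weighing cabinet, white roof and foot, clear side walls, 145 (x) x 170 (y) x 180 (z) mm. Origin: on its underside, midway in y, 65 mm behind the front; its open front faces its own -x, to the robot. Foot top 16 mm, roof underside 172, roof top 180 mm up; back wall at x = +75 mm. The weight passes neither through the roof nor the sides
- cabinet_front (a point): middle of the front opening, 65 mm before the cabinet's origin, 95 mm up. The opening between the jambs is 62 mm wide, from foot to roof. From its top a roof slot 30 mm wide runs inward to cabinet x = +50 mm, so that the stem passes along it while handle and gripper stay above the roof. Both are centred on cabinet y = 0
- hook_nominal (a point): nominal middle of the hook's brass cradle, on the centre line of its bar, 7 mm behind and 120 mm above the cabinet's origin. The hook is set by hand: the real one stands up to 15 mm farther in or out (cabinet x) and up to 11 mm higher or lower. That is not measured and must be felt. Its y is true. The hook comes from the back wall and points to the front
- hook_bar (a point): nominal middle of the hook's straight steel bar, 27 mm before the cradle's middle; the real one is off by the same hand setting. Along cabinet x from the cradle's middle: bar, 6 mm thick, -7 to -50 mm; at its front end a lip (-47 to -55) rising 11 mm above the centre line; cradle -6 to +6, level with the bar while empty; at +6 a brass disc 18 mm across that stops the eye. Home: on the cradle, at the disc
- hook_sink (a joint): how far the hook has been pressed down, m; 0 unloaded, springy, about 0.8 N a mm. The hanging weight sinks it about 3 mm; beyond 7 mm it is overloaded
- hook_push (a joint): how far the hook has been pushed towards the cabinet's back, m; 0 at rest (negative: pulled to the front), springy, 1.5 N a mm; beyond 3.5 mm it is overloaded
- cradle (a joint): how far the brass cradle has sunk into the hook, m; 0 empty, 0.004 fully down; about 1 N on it takes it fully down, so that the hanging weight does so; it stays at 0 while the eye rests on the bar before it
- buffer_0: white plastic screw-cap bottle with a red band, 54 mm across, 109 mm tall, standing loose; origin at the centre of its underside. A bystander: leave it where it stands
- buffer_1: white plastic screw-cap bottle with a yellow band, 54 mm across, 109 mm tall, standing loose; origin at the centre of its underside. A bystander: leave it where it stands
- buffer_2: white plastic screw-cap bottle with a blue band, 54 mm across, 109 mm tall, standing loose; origin at the centre of its underside. A bystander: leave it where it stands

How it is judged:
On the way, in this order (a step that is already met when the one before it is completed fails the run):
1. the check weight is lifted off the worktop (height (world z) of hanger above 0.025 m), for 0.1 s.
2. the check weight is inside the cabinet, in through the front opening (x of hanger_eye in the frame of cabinet above -0.045 m and y of hanger_eye in the frame of cabinet between -0.015 and 0.015 m and height (world z) of hanger_eye below 0.165 m), for 0.1 s.
At the end, for the whole second after the job is handed in: the check weight hangs with its eye on the brass cradle (cradle more than 3 mm down of 4), carried by the hook alone (hook sunk 1.5 to 6 mm), eye within 26 mm sideways of the nominal hook point, within 0.2 rad of upright, clear of the cabinet and worktop, slower than 0.04 m/s (value of joint cradle above 0.003 m and value of joint hook_sink between 0.0015 and 0.006 m and contact force between hanger and cabinet below 0.05 N and angle between hanger's own z axis and vertical below 0.2 rad and height (world z) of hanger above 0.018 m and horizontal distance between hanger_eye and hook_nominal below 0.026 m and linear speed of hanger below 0.04 m/s); the robot touches nothing.
It fails at once if the check weight touches the cabinet (more than 0.5 N) (contact force between hanger and cabinet above 0.5 N).
It fails at once if the robot touches the cabinet (more than 0.5 N) (contact force between any of the arm, the fingers and cabinet above 0.5 N).
It fails at once if the hook is pressed down more than 7 mm (5.6 N) (value of joint hook_sink above 0.007 m).
It fails at once if the hook is pushed back, or pulled forward, more than 3.5 mm (5.3 N) (value of joint hook_push above 0.0035 m or value of joint hook_push below -0.0035 m).
It fails at once if a bottle is moved more than 20 mm (distance of any of buffer_0, buffer_1, buffer_2 from where it was at the start of the episode above 0.02 m).
It also fails if it takes over 67 s, if anything falls off the work surface, if the arm or the gripper's body presses on something with over 40 N, if the wrist force passes 120 N, or if a joint passes its speed limit or range.

## Robot

A 6-joint arm with a two-finger parallel gripper is mounted at the origin on a cart in front of the work surface, level with it; the furniture and walls round the work are solid. World frame = base frame: x ahead of the robot, y to its left, z up, the work surface at z = 0. Lengths are in m, angles in rad, forces in N, time in s.
With the tool pointing down it reaches from about 0.3 to 0.775 m from the base axis. Payload 14.6 kg.
Tool frame: the origin (TCP) lies on the centre line of the jaws, within the pads' length; the fingertips stand 19 mm ahead of it and the grasp point (between the pads) is the TCP; y points along the fingers, x is the direction in which the jaws open and shut, and the axes are right-handed (so a half turn about y gives the same grasp; the last joint's range is limited). The gripper opens to 94 mm and grips with 3 to 60 N. Pads are 16 mm wide; open, the fingers measure 119 mm over their backs; the gripper's body (75 mm by 177 mm) begins 78 mm behind the grasp point.
Start: joints at [-0.067, 0.3, 1.521, -0, 1.321, -0.067], TCP at [0.55, -0, 0.196] pointing down, gripper open.
Joint ranges: [-3.03, 3.03], [-0.79, 2.21], [0.23, 2.52], [-1.04, 4.18], [0, 3.07], [-2.55, 2.55]. Speed limits (rad/s): [2.22, 2.22, 2.57, 3.14, 3.14, 3.14].

## Interface

Orientations are given as [roll, pitch, yaw] about the fixed x, y, z axes, in that order (R = Rz(yaw) Ry(pitch) Rx(roll)).
In Python, from station import get_obs, cams, workorder gives the robot as it stands.
- The arm moves only by the shell command python3 -m handwheel 'ROWS' [FORCE]. ROWS is JSON, a list of rows, each an object of numbers: "fingers": the opening, from -1 (shut) to 1 (fully open); "x", "y", "z": the shift along the tool's x, y, z in m; "spin": the turn about the tool's y in degrees. In form: [{"fingers": .., "x": .., "y": .., "z": .., "spin": ..}, ...]. A call has exactly 10 rows; each row is the pose to reach, as a shift and turn from the pose commanded when the call began, along the tool's axes at that moment; what a row does not reach only later rows make up. A row lasts 1/10 s, in which the tool goes at most 50 mm and 8.59 degrees, less where a joint would pass 70% of its speed; a pose out of reach is approached as far as the arm can. A call with a gripper value outside its range is refused whole. The fingers move at their own pace and stop on an object; FORCE is the grip in N (left out, the last holds). Time passes only in rows, so rows that repeat a pose let the fingers close, or fill a call up. It gives the time, the measured TCP pose, the force and the opening at its end, in the units of the state.
- get_obs(): the state, without advancing time (a new reading comes with each control period).
- cams.camera(name): name is "scene" or "side" or "wrist"; returns (picture, depth): 400x640x3 uint8, red, green, blue; 400x640 float32, m along the optical axis (not along the pixel's ray), 0 where there is no reading.
- cams.get_calibration(name): a dict with "fx", "fy", "cx", "cy" (pixels), "dist" ([k1, k2, p1, p2, k3] as OpenCV has them; the pictures are not rectified), "view" (4x4, takes a point from world to camera coordinates). Camera axes: x right, y down, z forward; pixel columns grow to the right and rows downward; lengths in m; the calibration is good to about 2 mm. A picture is of the moment at which its call begins: read the wrist's pose just before it. get_calibration takes no time and is no camera call; for the wrist camera it gives the pose at the moment of the call.
- workorder.hand_in(): hands the job in, once; it reports no verdict.
The state is a dict: "time_s": time; "qpos": joint angles; "joint_vel": joint speeds; "tau": joint torques, N m; "ee_pos": TCP position; "eef_rot": TCP orientation; "force": force on the tool from outside, world axes, zero at the start; "moment": the same for the moment, N m; "grip_width": finger opening in m.
Only numpy, scipy, OpenCV 4.12 (cv2) and the standard library are available. Lean on these libraries where they do the work, as an engineer would, in place of code of your own. Each camera call takes 0.05 s, during which the arm holds its last target. There are 200 camera calls.

## Working session

There is one attempt and no reset: what is moved stays moved. The work goes in short steps, Python scripts to look and compute and a shell command to move; the robot and the scene stay as the last step left them, time stands still between calls to the robot, and variables do not carry over. Pictures are saved under pics/ and viewed, about 8 in all and at most 12, crops included, and the job is handed in when it is done.

```bash
ls; mkdir -p pics
python3 - <<'E'
from station import get_obs, cams
import cv2,numpy as np
o=get_obs(); print(o)
for n in ("scene","side"):
    p,d=cams.camera(n); np.savez(f"pics/{n}.npz",p=p,d=d); cv2.imwrite(f"pics/{n}.png",p[:,:,::-1])
    c=cams.get_calibration(n); print(n,{k:np.round(v,4).tolist() for k,v in c.items()})
E
```

```text
pics
{'time_s': 0.0, 'qpos': array([-6.65985193e-02,  3.00506746e-01,  1.52160461e+00, -3.28973583e-05,
        1.32066320e+00, -6.66024113e-02]), 'joint_vel': array([-0.00021129, -0.0004572 , -0.00128008, -0.00136979, -0.00059181,
        0.00115955]), 'tau': array([-1.53750298e-03, -5.31805658e+01, -3.52735734e+01,  7.07558286e-02,
        2.43994006e-02, -4.79655944e-05]), 'ee_pos': array([5.49724137e-01, 7.32195589e-06, 1.95056824e-01]), 'eef_rot': array([-1.57074946e+00,  1.18140199e-03,  1.20817023e-05]), 'force': array([ 1.02120143,  0.40975674, -0.06428267]), 'moment': array([ 0.08874619,  0.0432516 , -0.0031503 ]), 'grip_width': 0.09376150223443533}
scene {'fx': 395.2677, 'fy': 395.2677, 'cx': 323.5061, 'cy': 205.8524, 'dist': [0.0183, 0.0, 0.0, 0.0, 0.0], 'view': [[0.9936, 0.1125, 0.0097, -0.4433], [0.0862, -0.7003, -0.7086, 0.101], [-0.0729, 0.7049, -0.7056, 0.963], [0.0, 0.0, 0.0, 1.0]]}
side {'fx': 517.0507, 'fy': 517.0507, 'cx': 314.7934, 'cy': 193.8142, 'dist': [-0.1293, 0.0, 0.0, 0.0, 0.0], 'view': [[-0.9526, -0.3041, 0.0137, 0.4414], [-0.2627, 0.7988, -0.5412, 0.1401], [0.1537, -0.5192, -0.8408, 1.4657], [0.0, 0.0, 0.0, 1.0]]}
```

View pics/scene.png

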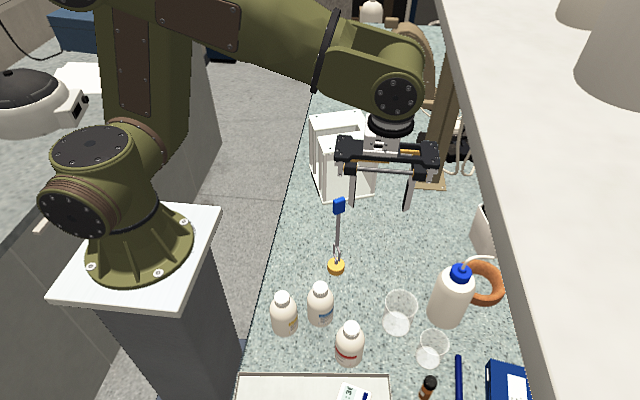

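View pics/side.png

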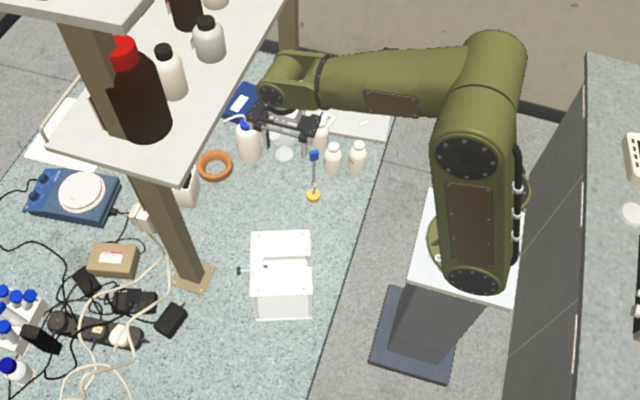

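```bash
cat > h.py <<'E'
import numpy as np,cv2
from station import get_obs,cams
def ray(c,uv):
    K=np.array([[c['fx'],0,c['cx']],[0,c['fy'],c['cy']],[0,0,1]])
    n=cv2.undistortPoints(np.array(uv,float).reshape(-1,1,2),K,np.array(c['dist'])).reshape(-1,2)
    V=np.array(c['view']); R=V[:3,:3]; o=-R.T@V[:3,3]
    return o,np.c_[n,np.ones(len(n))]@R
def onz(c,uv,z):
    o,d=ray(c,uv); return o+d*((z-o[2])/d[:,2])[:,None]
def proj(c,P):
    K=np.array([[c['fx'],0,c['cx']],[0,c['fy'],c['cy']],[0,0,1]]); V=np.array(c['view'])
    return cv2.projectPoints(np.array(P,float).reshape(-1,3),cv2.Rodrigues(V[:3,:3])[0],V[:3,3],K,np.array(c['dist']))[0].reshape(-1,2)
def tri(c1,u1,c2,u2):
    (o1,d1),(o2,d2)=ray(c1,[u1]),ray(c2,[u2]); d1=d1[0];d2=d2[0]
    s=np.linalg.lstsq(np.c_[d1,-d2],o2-o1,rcond=None)[0]; a=o1+s[0]*d1;b=o2+s[1]*d2
    return (a+b)/2,np.linalg.norm(a-b)
def blob(p,lo,hi,box):
    h=cv2.cvtColor(p,cv2.COLOR_RGB2HSV); m=cv2.inRange(h,lo,hi); k=np.zeros_like(m); x0,y0,x1,y1=box; k[y0:y1,x0:x1]=m[y0:y1,x0:x1]
    ys,xs=np.nonzero(k); return (xs.mean(),ys.mean()),len(xs),k
E
python3 - <<'E'
from h import *
a=np.load('pics/scene.npz')['p'];b=np.load('pics/side.npz')['p']
cs,cd=cams.get_calibration('scene'),cams.get_calibration('side')
B=((100,120,60),(130,255,255)); O=((15,120,100),(35,255,255))
ha,n1,_=blob(a,*B,(320,190,355,225));hb,n2,_=blob(b,*B,(300,143,325,170))
da,n3,_=blob(a,*O,(320,250,355,280));db,n4,_=blob(b,*O,(300,180,325,210))
print(ha,n1,hb,n2,da,n3,db,n4)
print('handle',tri(cs,ha,cd,hb),'disc',tri(cs,da,cd,db), onz(cs,[da],.015),onz(cd,[db],.015))
c1=cv2.resize(a[95:215,295:395],None,fx=4,fy=4,interpolation=cv2.INTER_CUBIC)
c2=cv2.resize(b[215:335,225:325],None,fx=4,fy=4,interpolation=cv2.INTER_CUBIC)
cv2.imwrite('pics/cab.png',np.hstack([c1,c2])[:,:,::-1])
E
```

```text
(np.float64(338.5245901639344), np.float64(205.38251366120218)) 183 (np.float64(313.53846153846155), np.float64(154.76923076923077)) 78 (np.float64(335.2191011235955), np.float64(266.7134831460674)) 178 (np.float64(312.71153846153845), np.float64(196.0)) 104
handle (array([ 0.47348667, -0.00768841,  0.20885309]), np.float64(0.0023323303043712032)) disc (array([ 0.47321835, -0.00688514,  0.00724704]), np.float64(0.0020799091904140717)) [[ 0.47452485 -0.01236888  0.015     ]] [[ 0.47074174 -0.00226944  0.015     ]]
```

View pics/cab.png

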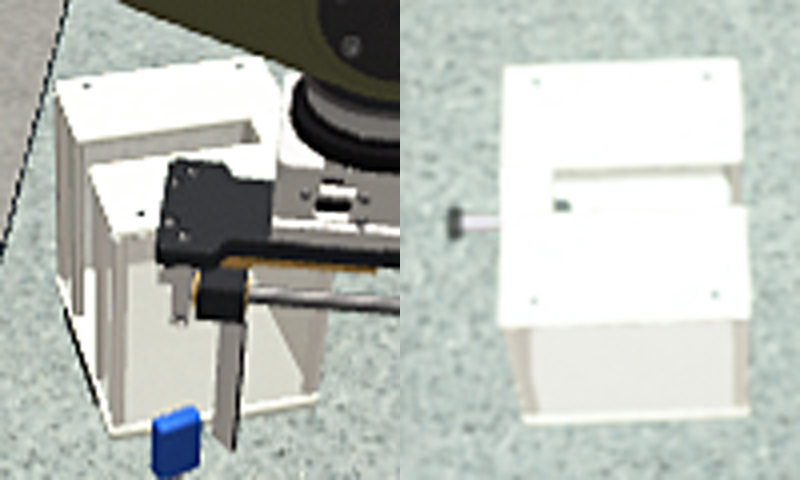

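Run:
```python
from h import *
cs,cd=cams.get_calibration('scene'),cams.get_calibration('side')
q=onz(cd,[(250.5,230.5),(310,230),(312,295.5),(250,296.5)],.18); print('side BL? corners\n',q.round(4))
f=onz(cs,[(308.75,117),(361.25,109.5),(324.5,155)],.18); print('scene\n',f.round(4))
for i in range(4): print(np.linalg.norm(q[i]-q[i-1]).round(4),np.degrees(np.arctan2(*(q[i]-q[i-1])[[1,0]])).round(2))
print(np.linalg.norm(f[0]-f[1]),np.linalg.norm(f[0]-f[2]))
p,d=cams.camera('wrist'); cv2.imwrite('pics/w0.png',p[:,:,::-1]); np.savez('pics/w0.npz',p=p,d=d); c=cams.get_calibration('wrist'); print(c)
# slot edges points on side: 
print('slot',onz(cd,[(225+152/4,215+168/4),(225+342/4,215+163/4),(225+340/4,215+207/4),(225+150/4,215+210/4)],.18))
```

```text
side BL? corners
 [[0.5552 0.2427 0.18  ]
 [0.416  0.1954 0.18  ]
 [0.3586 0.3575 0.18  ]
 [0.4932 0.4044 0.18  ]]
scene
 [[0.3659 0.3445 0.18  ]
 [0.5029 0.3998 0.18  ]
 [0.4257 0.1864 0.18  ]]
0.1732 -69.04
0.147 -161.24
0.172 109.51
0.1426 19.21
0.1477542925588137 0.1689912659000121
{'fx': 278.54250805381116, 'fy': 278.54250805381116, 'cx': 315.2367151123449, 'cy': 200.53956689340293, 'dist': array([-0.02078226,  0.        ,  0.        ,  0.        ,  0.        ]), 'view': array([[ 9.99999367e-01, -5.73846533e-04, -9.67463623e-04,
        -5.50155559e-01],
       [-2.69556874e-04, -9.57274454e-01,  2.89180820e-01,
        -2.98559408e-02],
       [-1.09207362e-03, -2.89180376e-01, -9.57274003e-01,
         3.92814221e-01],
       [ 0.00000000e+00,  0.00000000e+00,  0.00000000e+00,
         1.00000000e+00]])}
slot [[0.50023937 0.30072848 0.18      ]
 [0.39310772 0.26202754 0.18      ]
 [0.38532427 0.28990619 0.18      ]
 [0.49165125 0.32689805 0.18      ]]
```

View pics/w0.png

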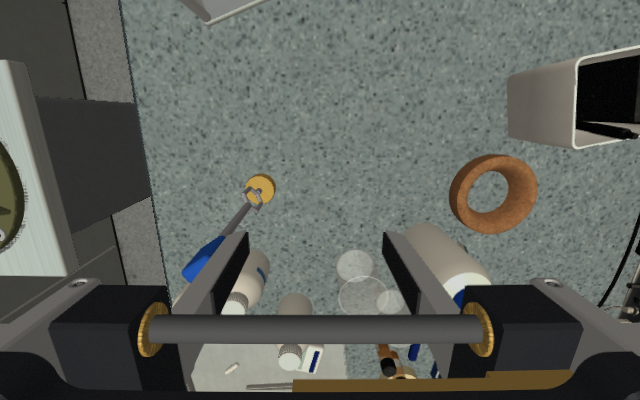

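```bash
python3 -m handwheel '[{"fingers":1,"x":0,"y":-0.03,"z":0,"spin":0},{"fingers":1,"x":0,"y":-0.06,"z":0,"spin":0},{"fingers":1,"x":-0.02,"y":-0.075,"z":-0.015,"spin":0},{"fingers":1,"x":-0.04,"y":-0.075,"z":-0.03,"spin":0},{"fingers":1,"x":-0.06,"y":-0.075,"z":-0.045,"spin":0},{"fingers":1,"x":-0.077,"y":-0.075,"z":-0.053,"spin":0},{"fingers":1,"x":-0.077,"y":-0.075,"z":-0.053,"spin":0},{"fingers":1,"x":-0.077,"y":-0.075,"z":-0.053,"spin":0},{"fingers":1,"x":-0.077,"y":-0.075,"z":-0.053,"spin":0},{"fingers":1,"x":-0.077,"y":-0.075,"z":-0.053,"spin":0}]'
python3 - <<'E'
from h import *
o=get_obs();print(o['ee_pos'],o['eef_rot'])
c=cams.get_calibration('wrist');p,d=cams.camera('wrist'); cv2.imwrite('pics/w1.png',p[:,:,::-1]);np.savez('pics/w1.npz',p=p,d=d)
print(proj(c,[[.473,-.007,.226],[.473,-.007,.02]]))
uv,n,k=blob(p,(100,120,40),(130,255,255),(180,60,460,260)); print(uv,n)
h=cv2.convexHull(np.argwhere(k)[:,::-1].astype(np.int32)); print(cv2.approxPolyDP(h,2,True).reshape(-1,2).tolist())
ys,xs=np.nonzero(k); print('depth',np.percentile(d[ys,xs],[5,50,95]))
u0,v0=map(int,uv); cr=p[max(0,v0-100):v0+100,max(0,u0-130):u0+130]; cv2.imwrite('pics/w1c.png',cv2.resize(cr,None,fx=3,fy=3,interpolation=cv2.INTER_CUBIC)[:,:,::-1]); print(u0-130,v0-100)
E
```

```text
time_s: 1.15
ee_pos: [0.4735, -0.0526, 0.2704]
eef_rot: [-1.571, 0.001, 0.001]
force: [-0.2, 0.2, -0.1]
grip_width: 0.0942
[ 0.47346191 -0.05264461  0.27035178] [-1.57069207e+00  5.30659214e-04  6.07829168e-04]
[[314.07909577 164.85388914]
 [314.69219295 142.78019276]]
(np.float64(338.3960216998192), np.float64(180.78119349005425)) 553
[[457, 259], [315, 216], [302, 173], [304, 164], [322, 153], [459, 247]]
depth [0.23390352 0.23706041 0.49783009]
208 80
```

View pics/w1c.png

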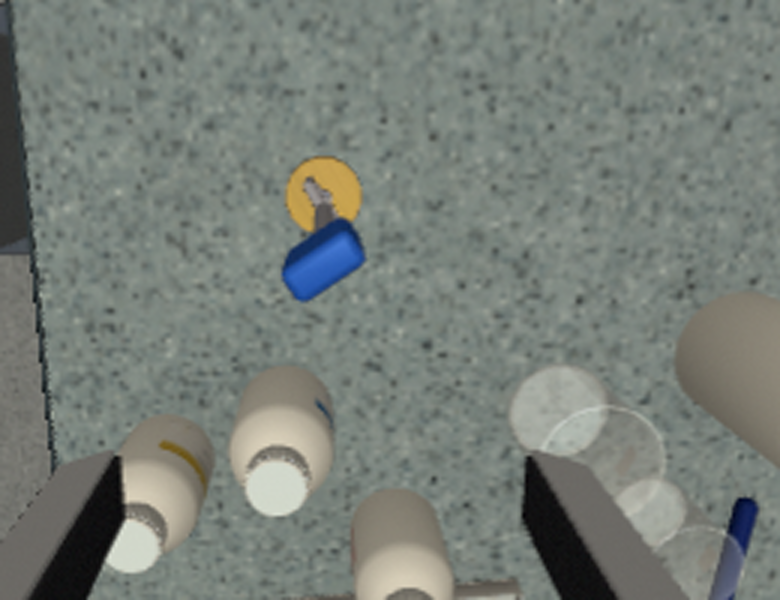

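Run:
```python
from h import *
p=np.load('pics/w1.npz')['p'];c=cams.get_calibration('wrist')
uv,n,k=blob(p,(100,120,40),(130,255,255),(290,145,340,190))
P=onz(c,np.argwhere(k>0)[:,::-1],.222)[:,:2]
r=cv2.minAreaRect((P*1000).astype(np.float32)); print(uv,n,r,cv2.boxPoints(r)-np.array(r[0]))
# shade: top face only
h=cv2.cvtColor(p,cv2.COLOR_RGB2HSV)[...,2]; print(np.percentile(h[k>0],[5,25,50,75,95]))
uo,n,_=blob(p,(15,120,100),(35,255,255),(290,120,340,165)); print(uo,n,'disc',onz(c,[uo],.022), 'disc via bbox', onz(c,[(208+325/3,80+195/3)],.022))
```

```text
(np.float64(315.0718954248366), np.float64(166.24183006535947)) 459 ((473.504150390625, -9.003145217895508), (24.789623260498047, 14.635910034179688), 34.17021942138672) [[-14.36529541  -0.9069128 ]
 [ -6.1449585  -13.01626396]
 [ 14.36529541   0.9069128 ]
 [  6.1449585   13.01626396]]
[ 91. 119. 166. 185. 199.]
(np.float64(315.38526912181305), np.float64(142.82436260623228)) 353 disc [[ 0.47399099 -0.00692889  0.022     ]] disc via bbox [[ 0.47545904 -0.01024519  0.022     ]]
```

```bash
python3 -m handwheel '[{"fingers":1,"x":0,"y":0,"z":0.007,"spin":8},{"fingers":1,"x":0,"y":0,"z":0.014,"spin":16},{"fingers":1,"x":0,"y":0,"z":0.021,"spin":24},{"fingers":1,"x":0,"y":0,"z":0.028,"spin":32},{"fingers":1,"x":0,"y":0,"z":0.035,"spin":40},{"fingers":1,"x":0,"y":0,"z":0.042,"spin":48},{"fingers":1,"x":0,"y":0,"z":0.045,"spin":56},{"fingers":1,"x":0,"y":0.01,"z":0.045,"spin":56},{"fingers":1,"x":0,"y":0.03,"z":0.045,"spin":56},{"fingers":1,"x":0,"y":0.04,"z":0.045,"spin":56}]'
python3 - <<'E'
from h import *
o=get_obs();print(o['ee_pos'],o['eef_rot'],o['qpos'])
c=cams.get_calibration('wrist');p,d=cams.camera('wrist'); cv2.imwrite('pics/w2.png',p[:,:,::-1])
print(proj(c,[o['ee_pos'],[.4735,-.008,.226]]))
E
```

```text
time_s: 2.2
ee_pos: [0.4725, -0.008, 0.2286]
eef_rot: [-1.573, 0.001, -0.973]
force: [0.1, -0.6, 0.0]
grip_width: 0.0941
[ 0.47251209 -0.00795997  0.22855732] [-1.57257611e+00  1.43669999e-03 -9.73254025e-01] [-9.43520751e-02  1.01428655e-01  1.68156111e+00 -2.98380533e-05
  1.36089000e+00  8.78906922e-01]
[[314.83461968 237.01430933]
 [315.63286184 234.61020889]]
```

View pics/w2.png

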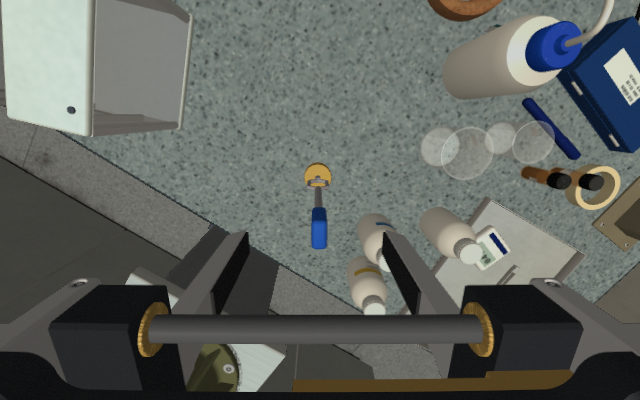

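```bash
python3 -m handwheel '[{"fingers":1,"x":0.002,"y":0.01,"z":0,"spin":0},{"fingers":1,"x":0.002,"y":0.02,"z":0,"spin":0},{"fingers":0.2,"x":0.002,"y":0.02,"z":0,"spin":0},{"fingers":-0.3,"x":0.002,"y":0.02,"z":0,"spin":0},{"fingers":-0.6,"x":0.002,"y":0.02,"z":0,"spin":0},{"fingers":-0.7,"x":0.002,"y":0.02,"z":0,"spin":0},{"fingers":-0.8,"x":0.002,"y":0.02,"z":0,"spin":0},{"fingers":-1,"x":0.002,"y":0.02,"z":0,"spin":0},{"fingers":-1,"x":0.002,"y":0.02,"z":0,"spin":0},{"fingers":-1,"x":0.002,"y":0.02,"z":0,"spin":0}]' 25
python3 - <<'E'
from h import *
o=get_obs();print(o['ee_pos'],o['eef_rot'],o['force'],o['grip_width'])
c=cams.get_calibration('wrist');p,d=cams.camera('wrist'); 
b,n,k=blob(p,(100,120,40),(130,255,255),(290,190,350,300)); e,m,_=blob(p,(15,120,100),(35,255,255),(290,120,350,220)); print(b,n,e,m, onz(c,[e],.015))
E
```

```text
time_s: 3.25
ee_pos: [0.4741, -0.0097, 0.2107]
eef_rot: [-1.571, -0.0, -0.977]
force: [0.5, 0.2, -0.2]
grip_width: 0.0331
[ 0.47409732 -0.00967203  0.21067315] [-1.57079564e+00 -9.68511242e-06 -9.77355607e-01] [ 0.48316425  0.21857039 -0.19004226] 0.03313617821703184
(np.float64(315.7049861495845), np.float64(237.94736842105263)) 722 (np.float64(315.45727482678984), np.float64(177.0623556581986)) 433 [[ 0.47736326 -0.00821752  0.015     ]]
```

Still closing; hold on, then lift a little.

```bash
python3 -m handwheel '[{"fingers":-1,"x":0,"y":0,"z":0,"spin":0},{"fingers":-1,"x":0,"y":0,"z":0,"spin":0},{"fingers":-1,"x":0,"y":0,"z":0,"spin":0},{"fingers":-1,"x":0,"y":0,"z":0,"spin":0},{"fingers":-1,"x":0,"y":0,"z":0,"spin":0},{"fingers":-1,"x":0,"y":0,"z":0,"spin":0},{"fingers":-1,"x":0,"y":0,"z":0,"spin":0},{"fingers":-1,"x":0,"y":0,"z":0,"spin":0},{"fingers":-1,"x":0,"y":0,"z":0,"spin":0},{"fingers":-1,"x":0,"y":0,"z":0,"spin":0}]' 25
python3 - <<'E'
from h import *
o=get_obs();print(o['ee_pos'],o['eef_rot'],o['force'],o['grip_width'])
c=cams.get_calibration('wrist');p,d=cams.camera('wrist'); 
b,n,k=blob(p,(100,120,40),(130,255,255),(290,190,350,300)); e,m,_=blob(p,(15,120,100),(35,255,255),(290,120,350,220)); print(b,n,e,m, onz(c,[e],.015))
E
```

```text
time_s: 4.3
ee_pos: [0.4741, -0.0097, 0.2106]
eef_rot: [-1.571, 0.0, -0.977]
force: [0.1, -0.2, 0.5]
grip_width: 0.0113
[ 0.47408757 -0.00965375  0.21063249] [-1.57082933e+00  3.52995154e-05 -9.77384984e-01] [ 0.14343398 -0.24257733  0.50007534] 0.011310657370892135
(np.float64(315.1064690026954), np.float64(238.1576819407008)) 742 (np.float64(315.4212962962963), np.float64(177.125)) 432 [[ 0.47725204 -0.00822512  0.015     ]]
```

```bash
python3 -m handwheel '[{"fingers":-1,"x":0,"y":-0.01,"z":0,"spin":0},{"fingers":-1,"x":0,"y":-0.03,"z":0,"spin":0},{"fingers":-1,"x":0,"y":-0.05,"z":0,"spin":0},{"fingers":-1,"x":-0.01,"y":-0.064,"z":-0.01,"spin":0},{"fingers":-1,"x":-0.025,"y":-0.064,"z":-0.027,"spin":0},{"fingers":-1,"x":-0.04,"y":-0.064,"z":-0.044,"spin":0},{"fingers":-1,"x":-0.055,"y":-0.064,"z":-0.061,"spin":0},{"fingers":-1,"x":-0.07,"y":-0.064,"z":-0.078,"spin":0},{"fingers":-1,"x":-0.08,"y":-0.064,"z":-0.09,"spin":0},{"fingers":-1,"x":-0.089,"y":-0.064,"z":-0.097,"spin":0}]'
python3 -m handwheel '[{"fingers":-1,"x":-0.01,"y":0,"z":0.006,"spin":1},{"fingers":-1,"x":-0.03,"y":0,"z":0.019,"spin":3},{"fingers":-1,"x":-0.055,"y":0,"z":0.035,"spin":5},{"fingers":-1,"x":-0.08,"y":0,"z":0.052,"spin":7},{"fingers":-1,"x":-0.105,"y":0,"z":0.068,"spin":9},{"fingers":-1,"x":-0.13,"y":0,"z":0.084,"spin":11},{"fingers":-1,"x":-0.155,"y":0,"z":0.1,"spin":12},{"fingers":-1,"x":-0.18,"y":0,"z":0.116,"spin":13.7},{"fingers":-1,"x":-0.195,"y":0,"z":0.125,"spin":13.7},{"fingers":-1,"x":-0.202,"y":0,"z":0.13,"spin":13.7}]'
python3 - <<'E'
from h import *
o=get_obs();print(o['ee_pos'],o['eef_rot'],o['force'],o['grip_width'])
c=cams.get_calibration('wrist');p,d=cams.camera('wrist');cv2.imwrite('pics/w3.png',p[:,:,::-1]);np.savez('pics/w3.npz',p=p,d=d)
E
```

```text
time_s: 5.35
ee_pos: [0.3431, 0.01, 0.2752]
eef_rot: [-1.57, -0.001, -0.978]
force: [-0.3, 0.0, -2.1]
grip_width: 0.0112
time_s: 6.35
ee_pos: [0.3385, 0.2514, 0.2747]
eef_rot: [-1.571, 0.0, -1.215]
force: [0.5, 0.0, -2.4]
grip_width: 0.0118
[0.33845485 0.2513601  0.27470021] [-1.57126602e+00  6.26485299e-05 -1.21497274e+00] [ 0.46455022  0.02984876 -2.36753587] 0.011800730104220183
```

View pics/w3.png

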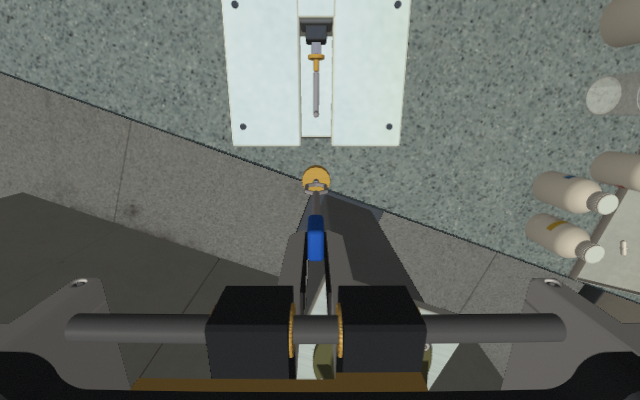

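Run:
```python
from h import *
c=cams.get_calibration('wrist');z=np.load('pics/w3.npz');p,d=z['p'],z['d'];o=get_obs()
h=cv2.cvtColor(p,cv2.COLOR_RGB2HSV); w=((h[...,2]>190)&(h[...,1]<40))
for r in (8,30,60,90,120,130): # white runs along rows
    x=np.flatnonzero(w[r,200:440])+200; g=np.split(x,np.flatnonzero(np.diff(x)>2)+1); print(r,[(int(a[0]),int(a[-1])) for a in g if len(a)>4])
L=onz(c,[(301,135),(300,20)],.18);print('slotL',L)
Fc=onz(c,[(232.5,145.5),(401,145.5)],.18); print('front corners',Fc,np.linalg.norm(Fc[1]-Fc[0])); F=Fc.mean(0)
t=Fc[1]-Fc[0]; yaw=np.degrees(np.arctan2(t[0],-t[1])); print('yaw',yaw,'F',F)
a=np.radians(20.3)
for nm,uv,zz in (('lip',(316,115),.131),('discfront',(316,60),.129),('slot end',(316,17),.18)):
    P=onz(c,[uv],zz)[0]-F; print(nm,'cab x,y', P[0]*np.cos(a)+P[1]*np.sin(a)-.065,-P[0]*np.sin(a)+P[1]*np.cos(a),'depth',d[uv[1]-2:uv[1]+3,uv[0]-1:uv[0]+2].round(3).tolist())
P=o['ee_pos']-F; print('tcp cab',P[0]*np.cos(a)+P[1]*np.sin(a)-.065,-P[0]*np.sin(a)+P[1]*np.cos(a))
e,m,_=blob(p,(15,120,100),(35,255,255),(290,150,350,210)); Q=onz(c,[e],.075)[0]-F;print('disc cab',e,Q[0]*np.cos(a)+Q[1]*np.sin(a)-.065,-Q[0]*np.sin(a)+Q[1]*np.cos(a))
# hook height from depth: back-project bar pixels
for v in range(60,118,6):
    dd=np.median(d[v,315:318]); oo,r=ray(c,[(316,v)]); print(v,dd.round(4),(oo+r[0]*dd).round(4))
```

```text
8 [(222, 233), (237, 394), (399, 409)]
30 [(224, 297), (333, 407)]
60 [(226, 297), (301, 309), (322, 405)]
90 [(228, 298), (301, 312), (319, 402)]
120 [(231, 298), (302, 400)]
130 [(232, 298), (302, 399)]
slotL [[0.39713456 0.28810854 0.18      ]
 [0.49191235 0.32272273 0.18      ]]
front corners [[0.36354445 0.34932651 0.18      ]
 [0.42249163 0.19040297 0.18      ]] 0.16950356976151607
yaw 20.35058751866382 F [0.39301804 0.26986474 0.18      ]
lip cab x,y -0.03551251235987766 0.0006818788760003264 depth [[0.30799999833106995, 0.30799999833106995, 0.30799999833106995], [0.3070000112056732, 0.30799999833106995, 0.3070000112056732], [0.30799999833106995, 0.3089999854564667, 0.3089999854564667], [0.3100000023841858, 0.30799999833106995, 0.3089999854564667], [0.42899999022483826, 0.42800000309944153, 0.42800000309944153]]
discfront cab x,y 0.02228414999999903 0.0007678843720991188 depth [[0.296999990940094, 0.296999990940094, 0.296999990940094], [0.3019999861717224, 0.3009999990463257, 0.3019999861717224], [0.29899999499320984, 0.29899999499320984, 0.2980000078678131], [0.29899999499320
[... 284 characters left out ...]
 0.2460000067949295], [0.24799999594688416, 0.24699999392032623, 0.24799999594688416], [0.24899999797344208, 0.24899999797344208, 0.25], [0.25200000405311584, 0.25099998712539673, 0.25200000405311584]]
tcp cab -0.12240146601043173 0.0016419245606140963
disc cab (np.float64(315.48960739030025), np.float64(177.4226327944573)) -0.12029098136725028 0.0011296728469608885
60 0.2989 [0.4739 0.3006 0.1335]
66 0.3005 [0.4683 0.2985 0.1336]
72 0.3025 [0.4627 0.2964 0.1334]
78 0.3044 [0.457  0.2943 0.1331]
84 0.307 [0.4513 0.2922 0.1323]
90 0.3084 [0.4454 0.29   0.1328]
96 0.3093 [0.4395 0.2878 0.1337]
102 0.3121 [0.4336 0.2856 0.1327]
108 0.3138 [0.4275 0.2834 0.1328]
114 0.3075 [0.4214 0.2811 0.1415]
```

```bash
python3 -m handwheel '[{"fingers":-1,"x":0,"y":-0.005,"z":0,"spin":0},{"fingers":-1,"x":0.001,"y":-0.01,"z":0,"spin":0},{"fingers":-1,"x":0.001,"y":-0.01,"z":0.01,"spin":0},{"fingers":-1,"x":0.001,"y":-0.01,"z":0.02,"spin":0},{"fingers":-1,"x":0.001,"y":-0.01,"z":0.03,"spin":0},{"fingers":-1,"x":0.001,"y":-0.01,"z":0.04,"spin":0},{"fingers":-1,"x":0.001,"y":-0.01,"z":0.05,"spin":0},{"fingers":-1,"x":0.001,"y":-0.01,"z":0.06,"spin":0},{"fingers":-1,"x":0.001,"y":-0.01,"z":0.067,"spin":0},{"fingers":-1,"x":0.001,"y":-0.01,"z":0.07,"spin":0}]'
python3 - <<'E'
from h import *
o=get_obs();print(o['ee_pos'],o['eef_rot'],o['force'],o['grip_width'])
c=cams.get_calibration('wrist');p,d=cams.camera('wrist');np.savez('pics/w4.npz',p=p,d=d)
cv2.imwrite('pics/w4.png',cv2.resize(p[60:260,215:415],None,fx=3,fy=3,interpolation=cv2.INTER_CUBIC)[:,:,::-1])
q,e=cams.camera('side');cv2.imwrite('pics/s4.png',q[:,:,::-1])
E
```

```text
time_s: 7.4
ee_pos: [0.4054, 0.2736, 0.2844]
eef_rot: [-1.571, -0.0, -1.217]
force: [0.5, -0.2, -2.0]
grip_width: 0.0112
[0.40535106 0.27360166 0.28441189] [-1.57119887e+00 -1.02101932e-04 -1.21659092e+00] [ 0.53702925 -0.20049923 -2.02999334] 0.011195446978928084
```

View pics/w4.png

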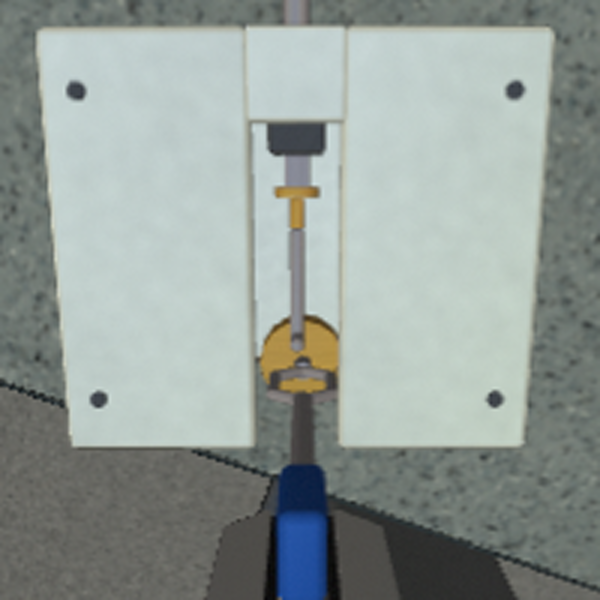

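```bash
python3 -m handwheel '[{"fingers":-1,"x":-0.001,"y":0,"z":0.003,"spin":0},{"fingers":-1,"x":-0.001,"y":0,"z":0.007,"spin":0},{"fingers":-1,"x":-0.001,"y":0,"z":0.012,"spin":0},{"fingers":-1,"x":-0.001,"y":0,"z":0.017,"spin":0},{"fingers":-1,"x":-0.001,"y":0,"z":0.022,"spin":0},{"fingers":-1,"x":-0.001,"y":0,"z":0.027,"spin":0},{"fingers":-1,"x":-0.001,"y":0,"z":0.032,"spin":0},{"fingers":-1,"x":-0.001,"y":0,"z":0.037,"spin":0},{"fingers":-1,"x":-0.001,"y":0,"z":0.041,"spin":0},{"fingers":-1,"x":-0.001,"y":0,"z":0.042,"spin":0}]'
python3 - <<'E'
from h import *
o=get_obs();print(o['ee_pos'],o['force'])
c=cams.get_calibration('wrist');p,d=cams.camera('wrist');np.savez('pics/w5.npz',p=p,d=d)
cv2.imwrite('pics/w5.png',cv2.resize(p[90:290,215:415],None,fx=3,fy=3,interpolation=cv2.INTER_CUBIC)[:,:,::-1])
E
```

```text
time_s: 8.5
ee_pos: [0.4442, 0.289, 0.2845]
eef_rot: [-1.571, -0.0, -1.217]
force: [-1.2, 0.2, -3.1]
grip_width: 0.0113
[0.44415042 0.28901538 0.28449226] [-1.18124394  0.23365099 -3.1380575 ]
```

View pics/w5.png

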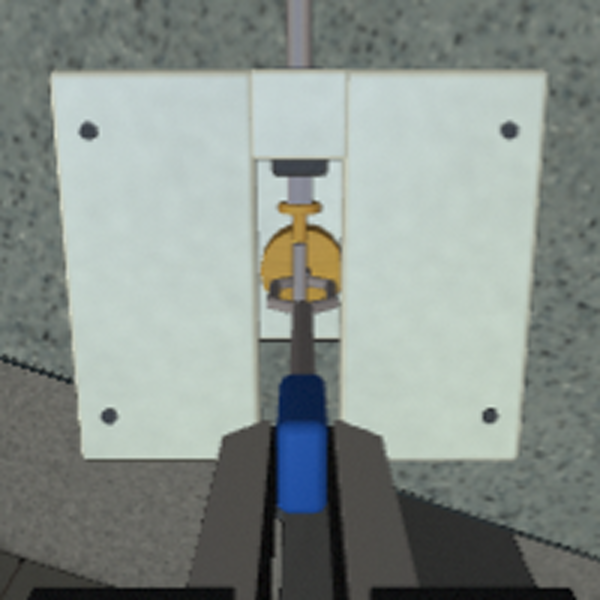

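```bash
python3 -m handwheel '[{"fingers":-1,"x":0,"y":0,"z":0,"spin":0},{"fingers":-1,"x":0,"y":0.002,"z":0,"spin":0},{"fingers":-1,"x":0,"y":0.005,"z":0,"spin":0},{"fingers":-1,"x":0,"y":0.008,"z":0,"spin":0},{"fingers":-1,"x":0,"y":0.011,"z":0,"spin":0},{"fingers":-1,"x":0,"y":0.014,"z":0,"spin":0},{"fingers":-1,"x":0,"y":0.016,"z":0,"spin":0},{"fingers":-1,"x":0,"y":0.016,"z":0,"spin":0},{"fingers":-1,"x":0,"y":0.016,"z":0,"spin":0},{"fingers":-1,"x":0,"y":0.016,"z":0,"spin":0}]'
cat > f.py <<'E'
from h import *
F=[]
for i in range(3):
    cams.camera('wrist'); F.append(get_obs()['force'])
F=np.array(F);o=get_obs();m=F.mean(0);a=np.radians(20.4)
print('t',o['time_s'],'tcp',o['ee_pos'].round(4),'Fz',F[:,2].round(2),m[2].round(2),'Fcabx',(m[0]*np.cos(a)+m[1]*np.sin(a)).round(2),'Fcaby',(-m[0]*np.sin(a)+m[1]*np.cos(a)).round(2))
E
python3 f.py
```

```text
time_s: 9.55
ee_pos: [0.4438, 0.2889, 0.2688]
eef_rot: [-1.571, 0.0, -1.216]
force: [0.2, 0.1, -1.4]
grip_width: 0.0115
t 9.7 tcp [0.4438 0.2889 0.2687] Fz [-2.87 -3.29 -1.62] -2.59 Fcabx -0.13 Fcaby 0.03
```

```bash
sed -i 's/range(3)/range(6)/' f.py; python3 -m handwheel '[{"fingers":-1,"x":0,"y":0.001,"z":0,"spin":0},{"fingers":-1,"x":0,"y":0.002,"z":0,"spin":0},{"fingers":-1,"x":0,"y":0.003,"z":0,"spin":0},{"fingers":-1,"x":0,"y":0.004,"z":0,"spin":0},{"fingers":-1,"x":0,"y":0.005,"z":0,"spin":0},{"fingers":-1,"x":0,"y":0.006,"z":0,"spin":0},{"fingers":-1,"x":0,"y":0.006,"z":0,"spin":0},{"fingers":-1,"x":0,"y":0.006,"z":0,"spin":0},{"fingers":-1,"x":0,"y":0.006,"z":0,"spin":0},{"fingers":-1,"x":0,"y":0.006,"z":0,"spin":0}]'
python3 f.py
python3 -m handwheel '[{"fingers":-1,"x":0,"y":0.0005,"z":0,"spin":0},{"fingers":-1,"x":0,"y":0.001,"z":0,"spin":0},{"fingers":-1,"x":0,"y":0.0015,"z":0,"spin":0},{"fingers":-1,"x":0,"y":0.002,"z":0,"spin":0},{"fingers":-1,"x":0,"y":0.002,"z":0,"spin":0},{"fingers":-1,"x":0,"y":0.002,"z":0,"spin":0},{"fingers":-1,"x":0,"y":0.002,"z":0,"spin":0},{"fingers":-1,"x":0,"y":0.002,"z":0,"spin":0},{"fingers":-1,"x":0,"y":0.002,"z":0,"spin":0},{"fingers":-1,"x":0,"y":0.002,"z":0,"spin":0}]'
python3 f.py
```

```text
time_s: 10.7
ee_pos: [0.4438, 0.2889, 0.2627]
eef_rot: [-1.571, 0.0, -1.216]
force: [-0.5, 0.6, -2.5]
grip_width: 0.0115
t 11.0 tcp [0.4438 0.2889 0.2627] Fz [-1.62 -1.72 -1.88 -1.54 -2.17 -1.52] -1.74 Fcabx 0.13 Fcaby 0.19
time_s: 12.0
ee_pos: [0.4438, 0.2889, 0.2607]
eef_rot: [-1.571, 0.0, -1.217]
force: [-1.5, 0.1, -1.0]
grip_width: 0.012
t 12.3 tcp [0.4438 0.2889 0.2607] Fz [-0.55 -0.43  0.13 -1.82 -0.65 -0.09] -0.57 Fcabx -0.29 Fcaby 0.1
```

```bash
python3 -m handwheel '[{"fingers":-1,"x":0,"y":-0.002,"z":0,"spin":0},{"fingers":-1,"x":0,"y":-0.004,"z":0,"spin":0},{"fingers":-1,"x":0,"y":-0.005,"z":0,"spin":0},{"fingers":-1,"x":0,"y":-0.005,"z":0.004,"spin":0},{"fingers":-1,"x":0,"y":-0.005,"z":0.008,"spin":0},{"fingers":-1,"x":0,"y":-0.005,"z":0.012,"spin":0},{"fingers":-1,"x":0,"y":-0.005,"z":0.016,"spin":0},{"fingers":-1,"x":0,"y":-0.005,"z":0.02,"spin":0},{"fingers":-1,"x":0,"y":-0.005,"z":0.023,"spin":0},{"fingers":-1,"x":0,"y":-0.005,"z":0.024,"spin":0}]'
python3 f.py
python3 - <<'E'
from h import *
p,d=cams.camera('wrist')
cv2.imwrite('pics/w6.png',cv2.resize(p[100:250,215:415],None,fx=4,fy=4,interpolation=cv2.INTER_CUBIC)[:,:,::-1])
E
```

```text
time_s: 13.3
ee_pos: [0.4666, 0.2973, 0.2655]
eef_rot: [-1.571, -0.0, -1.217]
force: [-0.4, -0.1, -2.3]
grip_width: 0.0115
t 13.6 tcp [0.4662 0.2972 0.2657] Fz [-1.19 -2.99 -2.02 -2.61 -1.18 -2.87] -2.14 Fcabx 0.13 Fcaby 0.29
```

View pics/w6.png

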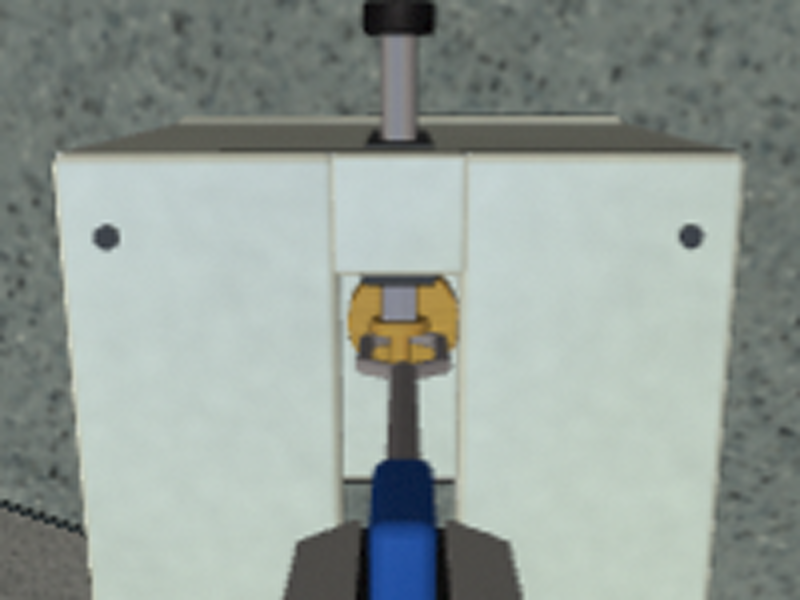

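```bash
python3 -m handwheel '[{"fingers":-1,"x":0,"y":0,"z":0.001,"spin":0},{"fingers":-1,"x":0,"y":0,"z":0.002,"spin":0},{"fingers":-1,"x":0,"y":0,"z":0.003,"spin":0},{"fingers":-1,"x":0,"y":0,"z":0.004,"spin":0},{"fingers":-1,"x":0,"y":0,"z":0.004,"spin":0},{"fingers":-1,"x":0,"y":0,"z":0.004,"spin":0},{"fingers":-1,"x":0,"y":0,"z":0.004,"spin":0},{"fingers":-1,"x":0,"y":0,"z":0.004,"spin":0},{"fingers":-1,"x":0,"y":0,"z":0.004,"spin":0},{"fingers":-1,"x":0,"y":0,"z":0.004,"spin":0}]'
python3 f.py
python3 -m handwheel '[{"fingers":-1,"x":0,"y":0,"z":0.0005,"spin":0},{"fingers":-1,"x":0,"y":0,"z":0.001,"spin":0},{"fingers":-1,"x":0,"y":0,"z":0.0015,"spin":0},{"fingers":-1,"x":0,"y":0,"z":0.0015,"spin":0},{"fingers":-1,"x":0,"y":0,"z":0.0015,"spin":0},{"fingers":-1,"x":0,"y":0,"z":0.0015,"spin":0},{"fingers":-1,"x":0,"y":0,"z":0.0015,"spin":0},{"fingers":-1,"x":0,"y":0,"z":0.0015,"spin":0},{"fingers":-1,"x":0,"y":0,"z":0.0015,"spin":0},{"fingers":-1,"x":0,"y":0,"z":0.0015,"spin":0}]'
python3 f.py
```

```text
time_s: 14.65
ee_pos: [0.47, 0.2986, 0.2657]
eef_rot: [-1.571, 0.0, -1.216]
force: [0.0, -0.6, -2.5]
grip_width: 0.0116
t 14.95 tcp [0.47   0.2986 0.2656] Fz [-2.67 -2.83 -2.24 -2.16 -1.44 -3.  ] -2.39 Fcabx 0.31 Fcaby 0.29
time_s: 15.95
ee_pos: [0.4715, 0.2991, 0.2657]
eef_rot: [-1.571, -0.0, -1.217]
force: [0.6, -0.1, -1.2]
grip_width: 0.0117
t 16.25 tcp [0.4714 0.2991 0.2656] Fz [-3.05 -2.33 -2.92 -3.   -2.27 -2.38] -2.66 Fcabx 0.12 Fcaby -0.4
```

```bash
python3 -m handwheel '[{"fingers":-1,"x":0,"y":0,"z":0.0005,"spin":0},{"fingers":-1,"x":0,"y":0,"z":0.001,"spin":0},{"fingers":-1,"x":0,"y":0,"z":0.0015,"spin":0},{"fingers":-1,"x":0,"y":0,"z":0.0015,"spin":0},{"fingers":-1,"x":0,"y":0,"z":0.0015,"spin":0},{"fingers":-1,"x":0,"y":0,"z":0.0015,"spin":0},{"fingers":-1,"x":0,"y":0,"z":0.0015,"spin":0},{"fingers":-1,"x":0,"y":0,"z":0.0015,"spin":0},{"fingers":-1,"x":0,"y":0,"z":0.0015,"spin":0},{"fingers":-1,"x":0,"y":0,"z":0.0015,"spin":0}]'
python3 f.py
```

```text
time_s: 17.25
ee_pos: [0.4729, 0.2996, 0.2656]
eef_rot: [-1.571, -0.0, -1.216]
force: [0.2, -0.1, -2.2]
grip_width: 0.0113
t 17.55 tcp [0.4729 0.2997 0.2657] Fz [-1.96 -1.97 -2.64 -1.52 -2.34 -1.91] -2.05 Fcabx -0.16 Fcaby -0.27
```

```bash
python3 -m handwheel '[{"fingers":-1,"x":0,"y":0,"z":0.0005,"spin":0},{"fingers":-1,"x":0,"y":0,"z":0.001,"spin":0},{"fingers":-1,"x":0,"y":0,"z":0.0015,"spin":0},{"fingers":-1,"x":0,"y":0,"z":0.0015,"spin":0},{"fingers":-1,"x":0,"y":0,"z":0.0015,"spin":0},{"fingers":-1,"x":0,"y":0,"z":0.0015,"spin":0},{"fingers":-1,"x":0,"y":0,"z":0.0015,"spin":0},{"fingers":-1,"x":0,"y":0,"z":0.0015,"spin":0},{"fingers":-1,"x":0,"y":0,"z":0.0015,"spin":0},{"fingers":-1,"x":0,"y":0,"z":0.0015,"spin":0}]'
python3 f.py
```

```text
time_s: 18.55
ee_pos: [0.4743, 0.3002, 0.2657]
eef_rot: [-1.571, -0.0, -1.216]
force: [-0.1, -0.3, -2.1]
grip_width: 0.0115
t 18.85 tcp [0.4743 0.3002 0.2656] Fz [-1.93 -1.98 -3.26 -2.88 -2.67 -2.69] -2.57 Fcabx -0.34 Fcaby 0.29
```

```bash
python3 -m handwheel '[{"fingers":-1,"x":0,"y":0,"z":0.0005,"spin":0},{"fingers":-1,"x":0,"y":0,"z":0.001,"spin":0},{"fingers":-1,"x":0,"y":0,"z":0.001,"spin":0},{"fingers":-1,"x":0,"y":0,"z":0.001,"spin":0},{"fingers":-1,"x":0,"y":0,"z":0.001,"spin":0},{"fingers":-1,"x":0,"y":0,"z":0.001,"spin":0},{"fingers":-1,"x":0,"y":0,"z":0.001,"spin":0},{"fingers":-1,"x":0,"y":0,"z":0.001,"spin":0},{"fingers":-1,"x":0,"y":0,"z":0.001,"spin":0},{"fingers":-1,"x":0,"y":0,"z":0.001,"spin":0}]'
python3 f.py; python3 f.py
```

```text
time_s: 19.85
ee_pos: [0.4752, 0.3005, 0.2656]
eef_rot: [-1.571, 0.0, -1.217]
force: [0.2, 0.6, -2.3]
grip_width: 0.0113
t 20.15 tcp [0.4752 0.3005 0.2656] Fz [-2.68 -2.01 -2.75 -2.4  -2.11 -1.77] -2.29 Fcabx -0.27 Fcaby 0.13
t 20.45 tcp [0.4752 0.3005 0.2656] Fz [-1.54 -2.86 -2.06 -2.75 -1.27 -2.25] -2.12 Fcabx -0.34 Fcaby -0.1
```

```bash
python3 -m handwheel '[{"fingers":-1,"x":0,"y":0,"z":0.0005,"spin":0},{"fingers":-1,"x":0,"y":0,"z":0.001,"spin":0},{"fingers":-1,"x":0,"y":0,"z":0.001,"spin":0},{"fingers":-1,"x":0,"y":0,"z":0.001,"spin":0},{"fingers":-1,"x":0,"y":0,"z":0.001,"spin":0},{"fingers":-1,"x":0,"y":0,"z":0.001,"spin":0},{"fingers":-1,"x":0,"y":0,"z":0.001,"spin":0},{"fingers":-1,"x":0,"y":0,"z":0.001,"spin":0},{"fingers":-1,"x":0,"y":0,"z":0.001,"spin":0},{"fingers":-1,"x":0,"y":0,"z":0.001,"spin":0}]'
python3 f.py; python3 f.py
python3 - <<'E'
from h import *
p,d=cams.camera('wrist')
cv2.imwrite('pics/w7.png',cv2.resize(p[110:230,265:365],None,fx=5,fy=5,interpolation=cv2.INTER_CUBIC)[:,:,::-1])
E
```

```text
time_s: 21.45
ee_pos: [0.4761, 0.3009, 0.2656]
eef_rot: [-1.571, 0.0, -1.216]
force: [-0.6, -0.0, -2.3]
grip_width: 0.0117
t 21.75 tcp [0.4762 0.3009 0.2656] Fz [-2.79 -2.4  -2.01 -1.45 -1.66 -2.62] -2.16 Fcabx -0.71 Fcaby 0.3
t 22.05 tcp [0.4762 0.3009 0.2656] Fz [-2.29 -2.4  -2.61 -2.28 -2.24 -2.24] -2.34 Fcabx -0.69 Fcaby 0.09
```

View pics/w7.png

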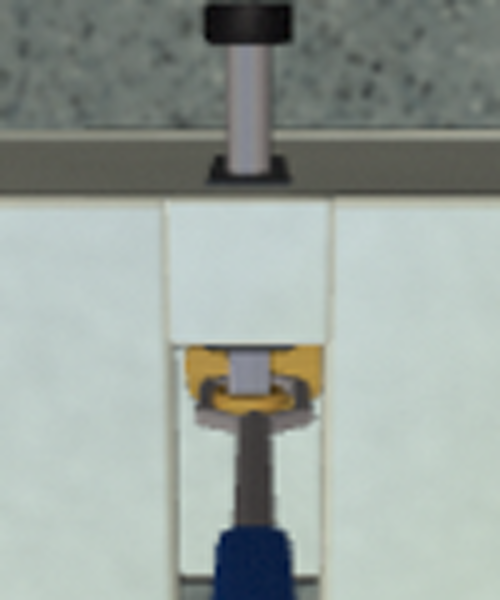

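```bash
python3 -m handwheel '[{"fingers":-1,"x":0,"y":0,"z":-0.001,"spin":0},{"fingers":-1,"x":0,"y":0.0,"z":-0.0015,"spin":0},{"fingers":-1,"x":0,"y":0.002,"z":-0.0015,"spin":0},{"fingers":-1,"x":0,"y":0.003,"z":-0.0015,"spin":0},{"fingers":-1,"x":0,"y":0.004,"z":-0.0015,"spin":0},{"fingers":-1,"x":0,"y":0.005,"z":-0.0015,"spin":0},{"fingers":-1,"x":0,"y":0.005,"z":-0.0015,"spin":0},{"fingers":-1,"x":0,"y":0.005,"z":-0.0015,"spin":0},{"fingers":-1,"x":0,"y":0.005,"z":-0.0015,"spin":0},{"fingers":-1,"x":0,"y":0.005,"z":-0.0015,"spin":0}]'
python3 f.py
python3 -m handwheel '[{"fingers":-1,"x":0,"y":0.001,"z":0,"spin":0},{"fingers":-1,"x":0,"y":0.002,"z":0,"spin":0},{"fingers":-1,"x":0,"y":0.003,"z":0,"spin":0},{"fingers":-1,"x":0,"y":0.003,"z":0,"spin":0},{"fingers":-1,"x":0,"y":0.003,"z":0,"spin":0},{"fingers":-1,"x":0,"y":0.003,"z":0,"spin":0},{"fingers":-1,"x":0,"y":0.003,"z":0,"spin":0},{"fingers":-1,"x":0,"y":0.003,"z":0,"spin":0},{"fingers":-1,"x":0,"y":0.003,"z":0,"spin":0},{"fingers":-1,"x":0,"y":0.003,"z":0,"spin":0}]'
python3 f.py
```

```text
time_s: 23.1
ee_pos: [0.4748, 0.3004, 0.2607]
eef_rot: [-1.571, 0.0, -1.216]
force: [-0.4, -0.3, 0.0]
grip_width: 0.0115
t 23.4 tcp [0.4748 0.3003 0.2607] Fz [ 1.23 -0.15  0.74  0.19  0.68  0.55] 0.54 Fcabx -0.22 Fcaby -0.04
time_s: 24.4
ee_pos: [0.4747, 0.3003, 0.2576]
eef_rot: [-1.571, -0.0, -1.216]
force: [-0.6, 0.7, 2.6]
grip_width: 0.0116
t 24.7 tcp [0.4747 0.3004 0.2577] Fz [2.75 2.66 2.23 3.24 1.88 2.41] 2.53 Fcabx -0.15 Fcaby -0.2
```

```bash
python3 -m handwheel '[{"fingers":-1,"x":0,"y":-0.002,"z":0,"spin":0},{"fingers":-1,"x":0,"y":-0.004,"z":0,"spin":0},{"fingers":-1,"x":0,"y":-0.006,"z":0,"spin":0},{"fingers":-1,"x":0,"y":-0.008,"z":0,"spin":0},{"fingers":-1,"x":0,"y":-0.008,"z":0,"spin":0},{"fingers":-1,"x":0,"y":-0.008,"z":0,"spin":0},{"fingers":-1,"x":0,"y":-0.008,"z":0,"spin":0},{"fingers":-1,"x":0,"y":-0.008,"z":0,"spin":0},{"fingers":-1,"x":0,"y":-0.008,"z":0,"spin":0},{"fingers":-1,"x":0,"y":-0.008,"z":0,"spin":0}]'
python3 f.py
python3 - <<'E'
from h import *
c=cams.get_calibration('wrist');p,d=cams.camera('wrist');o=get_obs();np.savez('pics/w8.npz',p=p,d=d)
u=np.array([.9375,.348]);F=np.array([.39302,.26986]);
e=o['ee_pos'];print('tcp cab',(e[:2]-F)@u-.065)
def cab(x,y,z): 
    w=F+u*(x+.065)+np.array([-u[1],u[0]])*y; return [*w,z]
xt=(e[:2]-F)@u-.065; us=e[2]-.2106
for nm,P in (('apex in',cab(xt,0,us+.082)),('eye side mid L',cab(xt,.012,us+.06)),('wdisc top',cab(xt,0,us+.022)),('w disc front rim',cab(xt-.02,0,us+.022)),('discfront top@23',cab(.023,0,.139)),('disc front ctr',cab(.023,0,.130)),('bar',cab(.01,0,.133))): print(nm,proj(c,[P]).round(1))
# 3-D of column pixels in cabinet frame
for col in (303,309,316,323,329):
  for v in range(176,206,3):
    uv=(col,v); oo,r=ray(c,[uv]); dd=d[v,col]; P=oo+r[0]*dd; q=P[:2]-F; print(uv,p[v,col],'x %.1f y %.1f z %.1f'%tuple(1000*np.array([q@u-.065,q@np.array([-u[1],u[0]]),P[2]])))
E
```

```text
time_s: 25.7
ee_pos: [0.4747, 0.3003, 0.2656]
eef_rot: [-1.571, -0.0, -1.217]
force: [-0.7, -0.2, -2.4]
grip_width: 0.0111
t 26.0 tcp [0.4747 0.3003 0.2656] Fz [-3.36 -1.88 -2.43 -2.17 -2.7  -1.87] -2.4 Fcabx -0.24 Fcaby -0.31
tcp cab 0.022207763944084413
apex in [[315.2 191.9]]
eye side mid L [[305.6 187.4]]
wdisc top [[315.2 180.6]]
w disc front rim [[315.2 194.6]]
discfront top@23 [[315.2 191.7]]
disc front ctr [[315.2 189.7]]
bar [[315.2 200.8]]
(303, 176) [189 200 196] x 50.0 y 12.2 z 178.7
(303, 179) [173 141  72] x 24.1 y 17.0 z 75.0
(303, 182) [176 144  72] x 20.0 y 17.0 z 75.6
(303, 185) [167 136  67] x 15.9 y 17.0 z 76.4
(303, 188) [178 184 171] x -3.9 y 19.9 z 15.3
(303, 191) [178 190 185] x -8.6 y 19.9 z 16.6
(303, 194) [190 203 197] x -13.9 y 20.0 z 15.7
(303, 197) [190 205 198] x -19.4 y 20.2 z 14.3
(303, 200) [191 205 198] x -24.1 y 20.1 z 16.0
(303, 203) [192 206 199] x -29.7 y 20.3 z 14.7
(309, 176) [188 199 192] x 50.3 y 6.2 z 180.2
(309, 179) [116  95  48] x 24.4 y 8.6 z 76.2
(309, 182) [175 142  72] x 20.1 y 8.6 z 76.3
(309, 185) [110 104 100] x 22.0 y 8.1 z 101.5
[... 982 characters left out ...]
[97 93 92] x 23.0 y -9.2 z 135.8
(323, 194) [127 125 122] x 19.4 y -9.2 z 136.4
(323, 197) [196 210 204] x -18.8 y -12.7 z 16.8
(323, 200) [193 208 199] x -24.3 y -12.7 z 15.4
(323, 203) [193 207 199] x -29.3 y -12.8 z 15.9
(329, 176) [182 191 181] x 50.1 y -13.9 z 179.6
(329, 179) [147 136 108] x 24.2 y -19.2 z 75.5
(329, 182) [151 142 111] x 19.8 y -19.2 z 75.2
(329, 185) [161 147 117] x 15.4 y -19.3 z 74.7
(329, 188) [170 175 164] x 36.6 y -14.3 z 175.2
(329, 191) [171 177 165] x 33.5 y -14.3 z 175.8
(329, 194) [173 179 166] x 30.8 y -14.2 z 177.6
(329, 197) [166 170 155] x 27.4 y -14.3 z 176.9
(329, 200) [170 175 160] x 24.5 y -14.3 z 178.0
(329, 203) [173 176 162] x 21.2 y -14.4 z 177.8
```

Run:
```python
from h import *
c=cams.get_calibration('wrist');o=get_obs();e=o['ee_pos']
u=np.array([.9375,.348]);n=np.array([-u[1],u[0]]);F=np.array([.39302,.26986])
for f,t,cols in (('w3',[.33845,.25136,.2747],(315,316,317)),('w4',[.40535,.2736,.28441],(312,313,314,315))):
  z=np.load(f'pics/{f}.npz');p,d=z['p'],z['d']; sh=np.array(t)-e
  for v in (range(44,80,2) if f=='w3' else range(112,142,2)):
    out=[]
    for col in cols:
      oo,r=ray(c,[(col,v)]); P=oo+sh+r[0]*d[v,col]; q=P[:2]-F; out.append([q@u-.065,q@n,P[2]])
    print(f,v,p[v,cols[1]],(1000*np.mean(out,0)).round(1))
  m=(cv2.cvtColor(p,cv2.COLOR_RGB2HSV)[...,1]>110); 
  for v in (range(52,76,2) if f=='w3' else range(120,140,2)): x=np.flatnonzero(m[v,296:336])+296; print(v,x.tolist())
```

```text
w3 44 [147 150 163] [ 36.7   0.4 134.9]
w3 46 [148 150 163] [ 34.9   0.4 134.1]
w3 48 [147 149 163] [ 33.1   0.4 133.5]
w3 50 [147 150 162] [ 30.9   0.4 135. ]
w3 52 [146 148 160] [ 29.1   0.4 134.1]
w3 54 [189 154  78] [ 26.1   0.4 139.4]
w3 56 [190 154  78] [ 24.1   0.4 139.7]
w3 58 [95 74 33] [ 23.1   0.4 134.8]
w3 60 [189 153  77] [ 21.3   0.4 133.7]
w3 62 [190 153  77] [ 19.5   0.4 132.9]
w3 64 [189 153  76] [ 17.4   0.4 133.6]
w3 66 [189 152  77] [ 15.4   0.4 133.6]
w3 68 [188 152  75] [ 13.4   0.4 133.8]
w3 70 [160 129  64] [ 11.4   0.4 133.6]
w3 72 [147 149 158] [  9.4   0.4 133.3]
w3 74 [147 148 158] [  7.4   0.4 133. ]
w3 76 [147 149 158] [  5.3   0.4 133.9]
w3 78 [148 149 159] [  3.3   0.4 133.4]
52 []
54 [311, 312, 313, 314, 315, 316, 317, 318, 319, 320]
56 [308, 309, 310, 311, 312, 313, 314, 315, 316, 317, 318, 319, 320, 321, 322, 323]
58 [309, 310, 311, 312, 313, 314, 315, 316, 317, 318, 319, 320, 321, 322]
60 [314, 315, 316, 317, 318]
62 [314, 315, 316, 317]
64 [314, 315, 316, 317]
66 [314, 315, 316, 317]
68 [314, 315, 316, 317]
70 [314, 315, 316, 317]
72 []
74 []
w4 112 [126 128 140] [ 38.2   0.9 134.1]
w4 114 [137 139 151] [ 36.    0.9 134.7]
w4 116 [137 140 152] [ 33.7   0.9 134.1]
w4 118 [136 138 151] [ 31.5   0.9 134.4]
w4 120 [136 139 151] [ 29.2   0.9 134.8]
w4 122 [150 131  98] [ 27.1   0.9 138.5]
w4 124 [176 144  72] [ 24.8   0.9 139.2]
w4 126 [159 129  67] [ 22.4   1.  132.4]
w4 128 [175 141  69] [ 20.1   1.  133. ]
w4 130 [173 141  69] [ 17.8   1.  132.7]
w4 132 [175 143  69] [ 15.5   1.  133.2]
w4 134 [175 142  69] [ 13.2   1.  133.2]
w4 136 [110 104 100] [ 8.4  1.4 96.8]
w4 138 [135 136 141] [  8.5   1.  133.3]
w4 140 [137 138 143] [  6.1   1.  133.2]
120 []
122 []
124 [307, 308, 309, 310, 311, 312, 313, 314, 315, 316, 317, 318, 319, 320]
126 [312, 313, 314, 315]
128 [312, 313, 314, 315]
130 [312, 313, 314, 315]
132 [312, 313, 314, 315]
134 [312, 313, 314, 315]
136 []
138 []
```

```bash
python3 -m handwheel '[{"fingers":-1,"x":0,"y":-0.001,"z":-0.001,"spin":0},{"fingers":-1,"x":-0.001,"y":-0.002,"z":-0.002,"spin":0},{"fingers":-1,"x":-0.001,"y":-0.002,"z":-0.002,"spin":0},{"fingers":-1,"x":-0.001,"y":-0.001,"z":-0.002,"spin":0},{"fingers":-1,"x":-0.001,"y":0,"z":-0.002,"spin":0},{"fingers":-1,"x":-0.001,"y":0.001,"z":-0.002,"spin":0},{"fingers":-1,"x":-0.001,"y":0.002,"z":-0.002,"spin":0},{"fingers":-1,"x":-0.001,"y":0.002,"z":-0.002,"spin":0},{"fingers":-1,"x":-0.001,"y":0.002,"z":-0.002,"spin":0},{"fingers":-1,"x":-0.001,"y":0.002,"z":-0.002,"spin":0}]'
python3 f.py; python3 -m handwheel '[{"fingers":-1,"x":0,"y":0.001,"z":0,"spin":0},{"fingers":-1,"x":0,"y":0.002,"z":0,"spin":0},{"fingers":-1,"x":0,"y":0.002,"z":0,"spin":0},{"fingers":-1,"x":0,"y":0.002,"z":0,"spin":0},{"fingers":-1,"x":0,"y":0.002,"z":0,"spin":0},{"fingers":-1,"x":0,"y":0.002,"z":0,"spin":0},{"fingers":-1,"x":0,"y":0.002,"z":0,"spin":0},{"fingers":-1,"x":0,"y":0.002,"z":0,"spin":0},{"fingers":-1,"x":0,"y":0.002,"z":0,"spin":0},{"fingers":-1,"x":0,"y":0.002,"z":0,"spin":0}]'
python3 f.py; python3 f.py
```

```text
time_s: 27.05
ee_pos: [0.4725, 0.3006, 0.2637]
eef_rot: [-1.571, -0.0, -1.217]
force: [-0.2, -0.6, -2.0]
grip_width: 0.0115
t 27.35 tcp [0.4725 0.3006 0.2637] Fz [-1.87 -2.33 -1.03 -1.82 -1.34 -2.03] -1.74 Fcabx 0.04 Fcaby 0.01
time_s: 28.35
ee_pos: [0.4725, 0.3006, 0.2617]
eef_rot: [-1.571, 0.0, -1.217]
force: [0.5, -0.8, -0.5]
grip_width: 0.0115
t 28.65 tcp [0.4725 0.3006 0.2617] Fz [-0.38  0.17 -0.96 -0.79 -1.42 -1.83] -0.87 Fcabx 0.01 Fcaby -0.05
t 28.95 tcp [0.4725 0.3006 0.2616] Fz [-0.54 -0.07  0.2  -0.84 -0.   -0.66] -0.32 Fcabx 0.24 Fcaby 0.06
```

Run:
```python
from h import *
u=np.array([.9375,.348]);n=np.array([-u[1],u[0]]);F=np.array([.39302,.26986])
D=[]
for i in range(4):
    p,d=cams.camera('wrist');D.append(d)
d=np.mean(D,0);c=cams.get_calibration('wrist');np.savez('pics/w9.npz',p=p,d=d)
hs=cv2.cvtColor(p,cv2.COLOR_RGB2HSV)
print(get_obs()['ee_pos'])
for v in range(172,204,2):
    s=''
    for col in (307,310,313,315,317,320,323):
        oo,r=ray(c,[(col,v)]);P=oo+r[0]*d[v,col];q=P[:2]-F;s+=f"[{1000*(q@u)-65:.0f},{1000*P[2]:.1f},{'B' if hs[v,col,1]>110 else '-'}] "
    print(v,s)
cv2.imwrite('pics/w9.png',cv2.resize(p[160:220,275:355],None,fx=9,fy=9,interpolation=cv2.INTER_CUBIC)[:,:,::-1])
```

```text
[0.4725135  0.30058331 0.26164575]
172 [53,179.7,-] [53,180.0,-] [53,180.0,-] [66,248.1,-] [53,180.2,-] [53,179.8,-] [53,180.1,-] 
174 [51,179.6,-] [51,180.1,-] [51,179.5,-] [51,179.6,-] [51,179.6,-] [51,179.7,-] [51,179.6,-] 
176 [49,177.4,-] [49,178.0,-] [49,178.6,-] [49,178.0,-] [49,178.4,-] [49,178.4,-] [49,178.2,-] 
178 [24,71.7,B] [24,71.6,B] [37,132.7,-] [37,133.0,-] [37,132.5,-] [24,72.1,B] [24,72.3,B] 
180 [21,71.0,B] [21,73.1,B] [34,132.5,-] [34,132.4,-] [34,131.9,-] [21,72.7,B] [21,72.6,B] 
182 [18,72.4,B] [18,71.9,B] [32,132.3,-] [32,132.3,-] [32,132.4,-] [18,73.2,B] [18,72.8,B] 
184 [22,101.4,-] [21,95.7,-] [30,133.2,-] [30,132.1,-] [30,132.6,-] [21,94.4,-] [21,97.6,-] 
186 [22,111.4,-] [27,131.7,B] [27,132.7,-] [27,133.5,-] [27,132.5,-] [27,131.8,B] [26,128.6,-] 
188 [22,121.3,-] [25,134.5,B] [26,136.7,B] [26,137.8,B] [26,136.6,B] [26,135.7,B] [9,71.3,B] 
190 [22,130.3,-] [22,132.7,-] [23,136.5,B] [24,138.1,B] [24,137.0,B] [22,132.7,B] [22,132.0,-] 
192 [20,131.5,-] [20,133.7,-] [22,141.6,-] [24,146.7,-] [24,146.1,-] [21,136.2,-] [20,133.5,-] 
194 [-15,16.0,-] [-15,16.3,-] [23,151.2,-] [24,155.1,-] [24,154.5,-] [18,134.9,-] [-15,15.5,-] 
196 [-18,15.4,-] [-18,16.0,-] [23,159.5,-] [24,163.8,-] [44,235.0,-] [-18,15.4,-] [-18,16.3,-] 
198 [-22,15.7,-] [-22,15.6,-] [23,167.8,-] [24,171.2,-] [24,170.2,-] [-22,15.7,-] [-22,16.0,-] 
200 [-25,14.8,-] [-25,16.6,-] [23,174.3,-] [24,177.9,-] [24,177.9,-] [-25,16.2,-] [-25,15.8,-] 
202 [-28,15.5,-] [-28,15.8,-] [23,181.7,-] [24,185.1,-] [24,184.6,-] [-28,16.1,-] [-29,15.4,-]
```

View pics/w9.png

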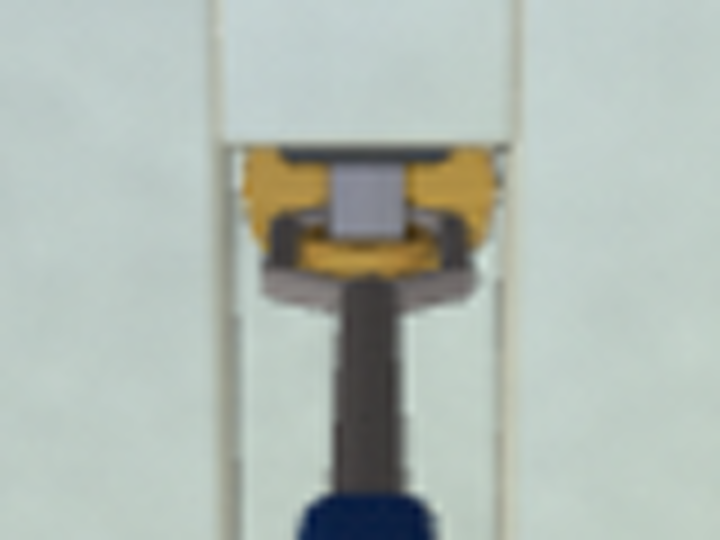

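```bash
python3 -m handwheel '[{"fingers":-1,"x":0,"y":-0.002,"z":0,"spin":0},{"fingers":-1,"x":0,"y":-0.004,"z":0,"spin":0},{"fingers":-1,"x":0,"y":-0.005,"z":-0.001,"spin":0},{"fingers":-1,"x":0,"y":-0.005,"z":-0.002,"spin":0},{"fingers":-1,"x":0,"y":-0.005,"z":-0.0025,"spin":0},{"fingers":-1,"x":0,"y":-0.004,"z":-0.0025,"spin":0},{"fingers":-1,"x":0,"y":-0.003,"z":-0.0025,"spin":0},{"fingers":-1,"x":0,"y":-0.002,"z":-0.0025,"spin":0},{"fingers":-1,"x":0,"y":-0.001,"z":-0.0025,"spin":0},{"fingers":-1,"x":0,"y":0,"z":-0.0025,"spin":0}]'
python3 f.py; python3 f.py
```

```text
time_s: 30.15
ee_pos: [0.4702, 0.2997, 0.2615]
eef_rot: [-1.571, -0.0, -1.216]
force: [-0.3, 0.6, -2.9]
grip_width: 0.0115
t 30.45 tcp [0.4702 0.2997 0.2617] Fz [-1.1  -2.   -1.25 -1.54 -1.67 -1.63] -1.53 Fcabx 0.07 Fcaby 0.2
t 30.75 tcp [0.4702 0.2997 0.2617] Fz [-1.46 -2.27 -2.32 -2.62 -2.57 -2.87] -2.35 Fcabx -0.08 Fcaby 0.1
```

```bash
python3 -m handwheel '[{"fingers":-1,"x":0,"y":0.0005,"z":0,"spin":0},{"fingers":-1,"x":0,"y":0.001,"z":0,"spin":0},{"fingers":-1,"x":0,"y":0.0015,"z":0,"spin":0},{"fingers":-1,"x":0,"y":0.002,"z":0,"spin":0},{"fingers":-1,"x":0,"y":0.0025,"z":0,"spin":0},{"fingers":-1,"x":0,"y":0.0025,"z":0,"spin":0},{"fingers":-1,"x":0,"y":0.0025,"z":0,"spin":0},{"fingers":-1,"x":0,"y":0.0025,"z":0,"spin":0},{"fingers":-1,"x":0,"y":0.0025,"z":0,"spin":0},{"fingers":-1,"x":0,"y":0.0025,"z":0,"spin":0}]'
python3 f.py; python3 f.py
```

```text
time_s: 31.75
ee_pos: [0.4702, 0.2997, 0.2592]
eef_rot: [-1.571, -0.0, -1.216]
force: [-0.3, -0.4, -1.8]
grip_width: 0.0115
t 32.05 tcp [0.4702 0.2997 0.2592] Fz [-1.59 -1.18 -2.1  -1.31 -1.48 -1.89] -1.59 Fcabx 0.23 Fcaby 0.32
t 32.35 tcp [0.4702 0.2997 0.2591] Fz [-1.69 -0.88 -0.67 -1.47 -1.51 -2.04] -1.38 Fcabx 0.03 Fcaby 0.01
```

```bash
python3 -m handwheel '[{"fingers":-1,"x":0,"y":0.0005,"z":0,"spin":0},{"fingers":-1,"x":0,"y":0.001,"z":0,"spin":0},{"fingers":-1,"x":0,"y":0.0015,"z":0,"spin":0},{"fingers":-1,"x":0,"y":0.002,"z":0,"spin":0},{"fingers":-1,"x":0,"y":0.002,"z":0,"spin":0},{"fingers":-1,"x":0,"y":0.002,"z":0,"spin":0},{"fingers":-1,"x":0,"y":0.002,"z":0,"spin":0},{"fingers":-1,"x":0,"y":0.002,"z":0,"spin":0},{"fingers":-1,"x":0,"y":0.002,"z":0,"spin":0},{"fingers":-1,"x":0,"y":0.002,"z":0,"spin":0}]'
python3 f.py; python3 f.py
```

```text
time_s: 33.35
ee_pos: [0.4702, 0.2997, 0.2571]
eef_rot: [-1.571, -0.0, -1.216]
force: [1.0, 0.3, -1.7]
grip_width: 0.0117
t 33.65 tcp [0.4702 0.2997 0.2571] Fz [-1.14 -1.26 -1.32 -1.27 -1.38 -2.61] -1.5 Fcabx 0.12 Fcaby 0.09
t 33.95 tcp [0.4702 0.2997 0.2571] Fz [-0.75 -2.13 -1.43 -1.59 -1.53 -1.18] -1.43 Fcabx 0.02 Fcaby -0.02
```

```bash
python3 -m handwheel '[{"fingers":-1,"x":0,"y":0.0005,"z":0,"spin":0},{"fingers":-1,"x":0,"y":0.001,"z":0,"spin":0},{"fingers":-1,"x":0,"y":0.0015,"z":0,"spin":0},{"fingers":-1,"x":0,"y":0.002,"z":0,"spin":0},{"fingers":-1,"x":0,"y":0.002,"z":0,"spin":0},{"fingers":-1,"x":0,"y":0.002,"z":0,"spin":0},{"fingers":-1,"x":0,"y":0.002,"z":0,"spin":0},{"fingers":-1,"x":0,"y":0.002,"z":0,"spin":0},{"fingers":-1,"x":0,"y":0.002,"z":0,"spin":0},{"fingers":-1,"x":0,"y":0.002,"z":0,"spin":0}]'
python3 f.py; python3 f.py
```

```text
time_s: 34.95
ee_pos: [0.4702, 0.2997, 0.2552]
eef_rot: [-1.571, -0.0, -1.216]
force: [-0.2, 0.5, -0.3]
grip_width: 0.0114
t 35.25 tcp [0.4702 0.2997 0.2551] Fz [ 0.1   0.83 -0.32 -0.54  0.41  0.05] 0.09 Fcabx -0.32 Fcaby 0.1
t 35.55 tcp [0.4702 0.2997 0.2552] Fz [-0.22  0.87  0.17 -0.19 -0.12  0.92] 0.24 Fcabx -0.05 Fcaby 0.29
```

```bash
python3 -m handwheel '[{"fingers":-0.7,"x":0,"y":0,"z":0,"spin":0},{"fingers":-0.65,"x":0,"y":0,"z":0,"spin":0},{"fingers":-0.6,"x":0,"y":0,"z":0,"spin":0},{"fingers":-0.5,"x":0,"y":0,"z":0,"spin":0},{"fingers":-0.3,"x":0,"y":0,"z":0,"spin":0},{"fingers":-0.1,"x":0,"y":0,"z":0,"spin":0},{"fingers":0,"x":0,"y":0,"z":0,"spin":0},{"fingers":0,"x":0,"y":0,"z":0,"spin":0},{"fingers":0,"x":0,"y":0,"z":0,"spin":0},{"fingers":0,"x":0,"y":0,"z":0,"spin":0}]' 5
python3 f.py
python3 - <<'E'
from h import *
c=cams.get_calibration('wrist');p,d=cams.camera('wrist');np.savez('pics/w10.npz',p=p,d=d)
u=np.array([.9375,.348]);n=np.array([-u[1],u[0]]);F=np.array([.39302,.26986])
for v in range(176,260,4):
    s=''
    for col in (307,312,315,317,323):
        oo,r=ray(c,[(col,v)]);P=oo+r[0]*d[v,col];q=P[:2]-F;s+=f"[{1000*(q@u)-65:.0f},{1000*(q@n):.0f},{1000*P[2]:.1f}] {p[v,col]}"
    print(v,s)
E
```

```text
time_s: 36.55
ee_pos: [0.4702, 0.2997, 0.2551]
eef_rot: [-1.571, -0.0, -1.216]
force: [-0.5, 0.1, 1.0]
grip_width: 0.047
t 36.85 tcp [0.4702 0.2997 0.2551] Fz [ 0.45 -0.45 -0.09 -0.11  1.02  0.12] 0.16 Fcabx 0.32 Fcaby 0.26
176 [40,10,143.1] [60 64 67][40,4,143.8] [62 65 69][40,1,144.2] [61 65 68][40,-1,143.7] [62 66 69][40,-8,143.6] [63 66 69]
180 [18,12,65.5] [175 142  72][33,5,132.6] [133 137 149][33,1,131.6] [137 140 153][33,-1,130.7] [134 135 147][18,-10,65.9] [177 143  70]
184 [20,12,94.9] [81 77 74][29,5,132.3] [135 137 150][29,1,132.1] [139 141 151][29,-1,132.3] [134 137 145][19,-9,91.7] [95 91 88]
188 [19,11,113.7] [84 74 58][25,5,135.2] [177 145  68][25,1,136.5] [177 145  70][25,-1,136.1] [173 137  66][7,-10,65.8] [113  98  68]
192 [18,11,126.8] [136 132 130][18,5,128.8] [109 103 101][21,1,139.9] [65 62 61][21,-1,138.6] [63 61 60][18,-8,126.3] [118 112 110]
196 [-19,14,16.9] [195 210 203][-18,6,17.1] [122 127 123][21,1,156.4] [66 63 62][21,-1,157.4] [64 62 60][-19,-11,16.3] [198 213 204]
200 [-25,14,16.7] [193 206 199][-26,6,15.6] [122 125 122][21,1,172.3] [65 62 62][21,-1,
[... 1216 characters left out ...]
67 137]
240 [-103,15,0.9] [107 115 111][23,3,270.7] [ 37  82 162][22,1,270.4] [ 37  83 164][22,-0,269.1] [ 35  82 162][22,-4,270.1] [ 26  65 135]
244 [-111,16,-0.4] [100 108 104][20,3,270.6] [ 37  82 162][20,1,270.7] [ 36  81 162][19,-0,270.2] [ 36  82 161][19,-4,269.7] [ 28  66 135]
248 [-118,16,-0.1] [106 115 109][16,3,270.0] [ 35  80 160][17,1,270.6] [ 33  79 160][16,-0,270.3] [ 36  81 161][16,-4,269.8] [ 27  65 134]
252 [-126,16,-0.3] [106 114 109][13,3,269.5] [ 34  80 159][13,1,270.4] [ 32  78 159][13,-0,269.1] [ 34  79 159][13,-4,270.4] [ 26  65 132]
256 [-134,16,0.7] [108 118 113][11,3,270.7] [ 33  77 157][10,1,269.7] [ 32  78 159][10,-0,270.5] [ 34  79 158][10,-4,270.4] [ 26  65 132]
```

```bash
python3 -m handwheel '[{"fingers":0,"x":0,"y":-0.005,"z":0,"spin":0},{"fingers":0,"x":0,"y":-0.015,"z":0,"spin":0},{"fingers":0,"x":0,"y":-0.03,"z":0,"spin":0},{"fingers":0,"x":0,"y":-0.045,"z":0,"spin":0},{"fingers":0,"x":0,"y":-0.06,"z":0,"spin":0},{"fingers":0,"x":0,"y":-0.075,"z":0,"spin":0},{"fingers":0,"x":0,"y":-0.09,"z":0,"spin":0},{"fingers":0,"x":0,"y":-0.1,"z":0,"spin":0},{"fingers":0,"x":0,"y":-0.1,"z":0,"spin":0},{"fingers":0,"x":0,"y":-0.1,"z":0,"spin":0}]'
cat > v.py <<'E'
from h import *
u=np.array([.9375,.348]);n=np.array([-u[1],u[0]]);F=np.array([.39302,.26986])
c=cams.get_calibration('wrist');D=[cams.camera('wrist') for i in range(2)];p=D[-1][0];d=np.mean([x[1] for x in D],0)
ys,xs=np.nonzero((d>0)&(d<.5)); o,r=ray(c,np.c_[xs,ys]); P=o+r*d[ys,xs][:,None]; q=P[:,:2]-F; X=1000*(q@u)-65;Y=1000*(q@n);Z=1000*P[:,2]; H=cv2.cvtColor(p,cv2.COLOR_RGB2HSV)[ys,xs]
def st(nm,m): print(nm,m.sum(),'x %.1f y %.1f z med %.1f p95 %.1f'%(np.median(X[m]),np.median(Y[m]),np.median(Z[m]),np.percentile(Z[m],95)) if m.any() else '')
b=(H[:,0]>100)&(H[:,0]<130)&(H[:,1]>120)&(abs(Y)<25)&(X>-20)&(X<60)&(Z>220); st('handle',b); st('handle top',b&(Z>265))
s=(abs(Y)<6)&(H[:,1]<90)
st('stem low',s&(X>15)&(X<26)&(Z>145)&(Z<165));st('stem hi',s&(X>15)&(X<26)&(Z>205)&(Z<228)); st('rod',s&(X>28)&(X<36)&(Z>125)&(Z<140))
o2=get_obs();print(o2['time_s'],o2['ee_pos'])
E
python3 v.py; python3 v.py
```

```text
time_s: 37.9
ee_pos: [0.4701, 0.2997, 0.3548]
eef_rot: [-1.571, -0.0, -1.216]
force: [0.7, 0.3, -0.3]
grip_width: 0.0474
handle 295 x 21.1 y 0.2 z med 270.0 p95 271.2
handle top 240 x 18.7 y 0.2 z med 270.2 p95 271.3
stem low 16 x 21.1 y 1.3 z med 154.6 p95 163.3
stem hi 0 
rod 30 x 32.1 y 0.5 z med 131.7 p95 132.6
38.0 [0.47005278 0.29965799 0.35438101]
handle 300 x 21.5 y 0.1 z med 269.8 p95 271.0
handle top 244 x 18.7 y 0.1 z med 270.0 p95 271.1
stem low 15 x 20.7 y 1.2 z med 154.2 p95 162.2
stem hi 0 
rod 30 x 32.0 y 0.5 z med 131.8 p95 132.9
38.1 [0.4700773  0.29967674 0.35453899]
```

```bash
python3 -c "
from station import workorder
print(workorder.hand_in())"
```

```text
the job is handed in; nothing more can be done
None
```

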